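# Shut a row of flip-cap tubes with one light stroke

### The arm

A 7-joint arm with a two-finger parallel gripper is mounted at the origin on a cart in front of the work surface, level with it; the furniture and walls round the work are solid. World frame = base frame: x ahead of the robot, y to its left, z up, the work surface at z = 0. Lengths are in m, angles in degrees, forces in N, time in s.
With the tool pointing down it reaches from about 0.425 to 0.875 m from the base axis. Payload 4.7 kg.
Tool frame: the origin (TCP) lies between the finger pads; the fingertips stand env.finger_overhang ahead of it and the grasp point (between the pads) lies 5 mm behind it (env.finger_overhang is the distance from the TCP to the fingertips, in m); z points along the fingers, y is the line along which they close (so a half turn about z gives the same grasp; the last joint's range is limited). The gripper opens to 87 mm and grips with 3 to 60 N. Pads are 19 mm wide; open, the fingers measure 117 mm over their backs; the gripper's body (75 mm by 190 mm) begins 51 mm behind the grasp point.
Start: joints at [-67.145, 18.392, -4.016, 83.108, 1.295, 78.541, -3.26], TCP at [0.244, 0.602, 0.237] pointing down, gripper open.
Joint ranges: [-163.93, 163.93], [-17.29, 119.83], [-79.2, 71.16], [3.27, 140.29], [-89.18, 269.18], [5.43, 117.66], [-154.24, 154.24]. Speed limits (degrees/s): [147.25, 147.25, 180, 180, 180, 180, 180].

### API

Orientations are given as [roll, pitch, yaw] about the fixed x, y, z axes, in that order (R = Rz(yaw) Ry(pitch) Rx(roll)).
In Python, from cell import telemetry, eyes, env, models gives the robot as it stands. The module is installed in compiled form; this text tells all that it offers.
- The arm moves only by the tool drive_tool, never from a script. Its arguments are lists of equal length, an entry for each row: "angular": the turn, a rotation vector about the tool's x, y, z in rad, a list of three; "delta_pos": the shift along the tool's x, y, z in cm, a list of three; "gripper": the finger opening in cm, from 0 to 8.7. A call has 1 to 20 rows; each row shifts and turns the commanded pose from where the row before left it, along the tool's axes as they then stand; what a row does not reach is not made up. A row lasts 1/10 s, in which the tool goes at most 50 mm and 8.59 degrees, less where a joint would pass 70% of its speed; a pose out of reach is approached as far as the arm can. A call with a gripper value outside its range is refused whole. The fingers move at their own pace and stop on an object; "squeeze" is the grip in N (left out, the last holds). Time passes only in rows, so rows that do not move let the fingers close. It gives the time, the measured TCP pose, the force, the opening and the grip force at its end, in the units of the state.
- telemetry.get_obs(): the state, without advancing time (a new reading comes with each control period).
- eyes.read_camera(name): name is "scene" or "top" or "wrist"; returns a dict with "pixels" (384x512x3 uint8, red, green, blue), "mtx" (3x3 intrinsics, pixels), "D" ([k1, k2, p1, p2, k3] as OpenCV has them; the pictures are not rectified), "origin" and "orientation" of the camera in the world. Camera axes: x right, y down, z forward; pixel columns grow to the right and rows downward; lengths in m; the calibration is good to about 2 mm. A picture is of the moment at which its call begins. There is no depth.
- env.sign_off(): hands the job in; it is judged then, once.
Trained networks look in a picture, given as the dict that the camera call returned (one of the last four; its "shot" number tells which), for a name from the list of things; names that differ only in an ending like _2 or _b are one class to them, and where a whole thing is asked for, a point or a joint stands for the part that bears it (a point fixed in the world has none). Each returns a list of dicts, best first, with "p" (0 to 1); they miss things now and then, are a little off and sometimes report something else, mostly with a low value. They report only what shows in the picture. A call takes as long as a camera call.
- models.search_frame(picture, target): "centre" ([column, row] in pixels, amid what is visible of it).
- models.cut_out(picture, target): "pixels" (384x512 bool, what is visible of it) and "centre" ([column, row] in pixels, amid what is visible of it).
The state is a dict: "time_s": time; "qpos": joint angles; "joint_velocities": joint speeds; "effort": joint torques, N m; "tool_pos": TCP position; "tool_rot": TCP orientation; "force": force on the tool from outside, world axes, zero at the start; "wrist_torque": the same for the moment, N m; "grip_width": finger opening in m; "grasp_force": force on a finger pad.
Only numpy, scipy, OpenCV 4.12 (cv2) and the standard library are available. Lean on these libraries where they do the work, as an engineer would, in place of code of your own. Each camera call takes 0.05 s, during which the arm holds its last target. There are 200 camera calls.

### The job

The five sample tubes in the metal block stand with their flip caps ajar, all hinged toward the same end of the block. Shut them all with one light stroke of the fingertips along the row: begin beyond the hinge end, so that each cap folds down over its tube in turn, do not lift off until the last is shut, and then move the hand clear. Only stroke the caps: do not press hard, bend a cap back, shift or lift the block, or disturb the spare tubes and other things round it.

Things in the scene. Friction and masses are not known exactly. Their poses are not given: they have to be found in the camera images.
- tube_block: Loose aluminium tube block on a black foot, 182 x 76 mm, top face at 44 mm, about 1.3 kg; on rubber feet, it slides at a side push of about 15 N. Origin: centre of the underside; x runs along the rows to the hinge end, z up. A grey insert at y = +17 mm holds five tubes with caps ajar, at x = +54, +27, 0, -27, -54 mm (cap1 to cap5); three more wells, two filled, at y = -17 mm.
- row_hinge_end (a point): Point of the block over the hinge of the first tube (cap1), on the row's centre line, at the height of the shut caps' tops: 62 mm above the underside, 18 mm above the block's top face. The stroke starts beyond it, on the +x side. The insert with all five tubes is sprung: it starts to give at about 2 N of downward push and is 4 mm down, at its stop, at 8 N.
- row_lip_end (a point): Point of the block over the lip tab of the last tube (cap5), on the row's centre line, at the height of the shut caps' tops. The stroke goes past it in the block's -x direction.
- cap1 (a joint): Angle of the first tube's cap, at the hinge end: 0 shut, grows as it opens (rad), 2.0 wide open; starts at 0.5 to 1.2, its lip 12 to 25 mm above its shut height. It stays where it is left at any angle (stiff hinge, about half a newton at the lip moves it), so the fingertips must pass at the height of the shut caps' tops or slightly lower.
- cap2 (a joint): The same for the second tube. Each cap is a disc 21 mm wide and 4 mm thick with a bevelled edge, on a tube rim 58 mm above the block's underside; its hinge lies 11.5 mm from the tube's centre on the block's +x side, its lip tab ends 27 mm from the hinge on the -x side.
- cap3 (a joint): The same for the third (middle) tube.
- cap4 (a joint): The same for the fourth tube.
- cap5 (a joint): The same for the fifth tube, at the lip end.
- spare_tube1: Loose shut tube in the second row, at x = +50 mm of the block: cap 21 mm wide, its top 60 mm above the block's underside; origin at the bottom of the tube, 16 mm above that underside. Leave alone.
- spare_tube2: The same, at x = -50 mm of the block. Leave alone.
- dish: Loose closed petri dish, 64 mm wide, 15 mm high, on the desk beside the spare tubes' side of the block; origin under its centre. Leave alone.
- forceps: Fine tweezers, 122 mm long, 9 mm high, lying on the desk along the open tubes' side of the block; origin under the middle. Leave alone.
- marker: Pen, 135 mm long, on the desk behind the block; origin under its middle. Leave alone.
- tin: Loose round tin, 55 mm wide, 23 mm high, on the desk behind the block; origin under its centre. Leave alone.

How it is judged (in metres and radians):
On the way, in this order (a step that is already met when the one before it is completed fails the run):
1. the first cap, at the hinge end, is shut (value of joint cap1 below 0.1 rad), for 0.05 s.
2. then the second cap is shut (value of joint cap2 below 0.1 rad), for 0.05 s.
3. then the third cap is shut (value of joint cap3 below 0.1 rad), for 0.05 s.
4. then the fourth cap is shut (value of joint cap4 below 0.1 rad), for 0.05 s.
5. then the last cap is shut (value of joint cap5 below 0.1 rad), for 0.05 s.
At the end, for the whole second after the job is handed in: All five caps are shut (within 0.1 rad), the block stands at rest, level and within 15 mm of where it was, and both spare tubes are still in their wells (value of joint each of cap1, cap2, cap3, cap4, cap5 below 0.1 rad and distance of each of row_hinge_end, row_lip_end from where it was at the start of the episode below 0.015 m and angle between tube_block's own z axis and vertical below 0.05 rad and linear speed of tube_block below 0.01 m/s and distance of each of spare_tube1, spare_tube2 from where it was at the start of the episode below 0.02 m); the robot touches nothing.
It fails at once if the block was shifted or lifted by more than 15 mm (distance of any of row_hinge_end, row_lip_end from where it was at the start of the episode above 0.015 m).
It fails at once if the fingers pressed on the block or its caps with more than 20 N (contact force between the fingers and tube_block above 20 N).
It fails at once if a cap was bent back beyond 1.7 rad (value of joint any of cap1, cap2, cap3, cap4, cap5 above 1.7 rad).
It fails at once if the fingertips were lifted more than about 45 mm off the row between the first cap's shutting and the last's (value of joint cap1 below 0.1 rad and value of joint cap5 above 0.3 rad and z of the grasp point in the frame of tube_block above 0.13 m).
It fails at once if a spare tube, the dish, the tweezers, the tin or the pen was moved by more than 20 mm (distance of any of spare_tube1, spare_tube2, dish, forceps, tin, marker from where it was at the start of the episode above 0.02 m).
It also fails if it takes over 35 s, if anything falls off the work surface, if the arm or the gripper's body presses on something with over 40 N, if the wrist force passes 120 N, or if a joint passes its speed limit or range.

## Working session

There is one attempt and no reset: what is moved stays moved. The work goes in short steps, Python scripts to look and compute and a tool call to move; the robot and the scene stay as the last step left them, time stands still between calls to the robot, and variables do not carry over. Pictures are saved under pics/ and viewed, at most 10 in all, crops included, and the job is handed in when it is done.

Besides the shell and the picture viewer there is one more tool, called after "Call:" in YAML: its name, and indented under it one key for each argument. drive_tool: Moves the arm, as the interface text tells. Its arguments: {"type":"object","properties":{"angular":{"type":"array","items":{"type":"array","items":{"type":"number"}}},"delta_pos":{"type":"array","items":{"type":"array","items":{"type":"number"}}},"gripper":{"type":"array","items":{"type":"number"}},"squeeze":{"type":"number"}},"required":["angular","delta_pos","gripper"]}

```bash
mkdir -p pics; cat > h.py <<'E'
import numpy as np, cv2
from scipy.spatial.transform import Rotation as R
from cell import telemetry, eyes, env, models
def rot(o):
    o=np.array(o,float)
    if o.shape==(3,3): return o
    if o.size==3: return R.from_euler('xyz',o,degrees=True).as_matrix()
    raise ValueError(o)
def ray(p,uv):
    n=cv2.undistortPoints(np.array([[uv]],float),np.array(p['mtx']),np.array(p['D']))[0,0]
    return np.array(p['origin']),rot(p['orientation'])@np.array([n[0],n[1],1.])
def atz(p,uv,z):
    o,d=ray(p,uv); return o+d*(z-o[2])/d[2]
def proj(p,X):
    M=rot(p['orientation']); rv=cv2.Rodrigues(M.T)[0]; t=-M.T@np.array(p['origin'])
    return cv2.projectPoints(np.array(X,float).reshape(-1,1,3),rv,t,np.array(p['mtx']),np.array(p['D']))[0][:,0]
def save(p,n): cv2.imwrite('pics/'+n,p['pixels'][:,:,::-1])
E
python3 - <<'E'
from h import *
s=telemetry.get_obs(); print(s['tool_pos'],s['tool_rot'],env.finger_overhang,s['grip_width'],s['time_s'])
P={n:eyes.read_camera(n) for n in('top','scene')}
for n,p in P.items():
    print(n,p['origin'],p['orientation'])
    for t in['tube_block','cap1','spare_tube1','dish','forceps','marker','tin','row_hinge_end','row_lip_end']:
        r=models.search_frame(p,t)
        print(t,[(np.round(a['centre']),round(a['p'],2),np.round(atz(p,a['centre'],.04),3)) for a in r[:5]])
im=np.hstack([P['top']['pixels'],P['scene']['pixels']])
save(P['top'],'top.png');save(P['scene'],'scene.png')
E
```

```text
[0.24386584 0.60196342 0.23547283] [-1.79891989e+02  7.23972772e-03  1.57953411e+02] 0.014 0.0866042413056086 0.0
top [0.42972909 0.25720991 0.90012786] [-170.8948903    -0.22884972  -90.52370371]
tube_block [(array([275., 240.]), 0.67, array([0.468, 0.209, 0.04 ])), (array([316., 237.]), 0.65, array([0.474, 0.123, 0.04 ])), (array([273., 239.]), 0.44, array([0.47 , 0.213, 0.04 ]))]
cap1 [(array([274., 226.]), 0.52, array([0.498, 0.212, 0.04 ])), (array([273., 238.]), 0.42, array([0.473, 0.214, 0.04 ]))]
spare_tube1 [(array([290., 218.]), 0.6, array([0.516, 0.177, 0.04 ])), (array([292., 266.]), 0.39, array([0.415, 0.175, 0.04 ]))]
dish [(array([318., 237.]), 0.56, array([0.474, 0.118, 0.04 ])), (array([278., 252.]), 0.43, array([0.443, 0.205, 0.04 ])), (array([278., 241.]), 0.37, array([0.467, 0.203, 0.04 ])), (array([276., 240.]), 0.22, array([0.469, 0.207, 0.04 ]))]
forceps []
marker [(array([263., 163.]), 0.58, array([0.637, 0.234, 0.04 ]))]
tin [(array([217., 160.]), 0.85, array([0.643, 0.333, 0.04 ])), (array([272., 218.]), 0.64, array([0.515, 0.216, 0.04 ]))]
row_hinge_end [(a
[... 429 characters left out ...]
.]), 0.48, array([0.549, 0.196, 0.04 ])), (array([271., 246.]), 0.43, array([0.411, 0.271, 0.04 ])), (array([275., 194.]), 0.41, array([0.521, 0.2  , 0.04 ]))]
spare_tube1 [(array([318., 219.]), 0.49, array([0.428, 0.168, 0.04 ]))]
dish [(array([327., 208.]), 0.63, array([0.444, 0.138, 0.04 ]))]
forceps [(array([274., 246.]), 0.65, array([0.409, 0.268, 0.04 ]))]
marker [(array([226., 175.]), 0.69, array([0.615, 0.254, 0.04 ]))]
tin [(array([178., 189.]), 0.71, array([0.617, 0.35 , 0.04 ])), (array([285., 191.]), 0.16, array([0.519, 0.179, 0.04 ]))]
row_hinge_end [(array([291., 224.]), 0.97, array([0.44 , 0.216, 0.04 ]))]
row_lip_end [(array([296., 226.]), 0.65, array([0.432, 0.211, 0.04 ]))]
```

```bash
python3 - <<'E'
import cv2
a=cv2.imread('pics/top.png')[140:300,180:380]; b=cv2.imread('pics/scene.png')[140:300,180:380]
cv2.imwrite('pics/both.png',cv2.vconcat([cv2.resize(a,(720,576))])); cv2.imwrite('pics/sc.png',cv2.resize(b,(720,576)))
E
```

```text
(no output)
```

View pics/both.png

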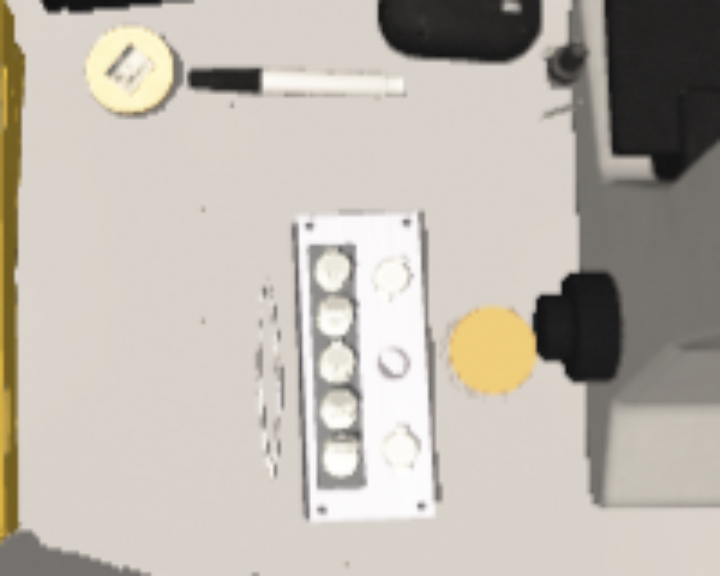

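View pics/sc.png

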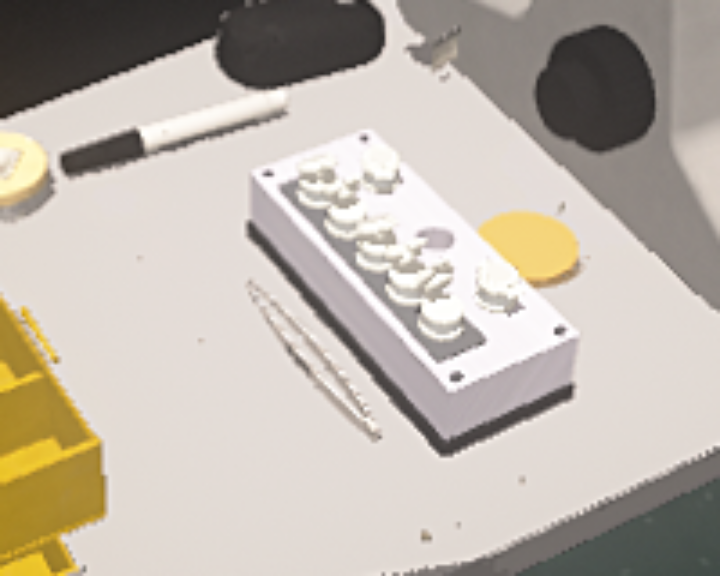

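The top view has the block corners at about (295,213), (422,211), (438,516) and (308,520) in the crop. The open row is on its left (world +y), so by handedness the hinge end is the far (+x) end. The scene view shows the same: caps ajar, tweezers left of the block, dish right.

```bash
cat > blk.py <<'E'
from h import *
from scipy.optimize import least_squares
def fit(p,uv,loc,x0):
    uv=np.array(uv,float);loc=np.array(loc,float)
    def W(q): return R.from_euler('z',q[2]).apply(loc)+[q[0],q[1],0]
    r=least_squares(lambda q:(proj(p,W(q))-uv).ravel(),x0); return r.x,r.fun
E
python3 - <<'E'
from blk import *
p=eyes.read_camera('top')
uv=np.array([[295,213],[422,211],[438,516],[308,520]])/3.6+[180,140]
loc=[[.091,.038,.044],[.091,-.038,.044],[-.091,-.038,.044],[-.091,.038,.044]]
q,f=fit(p,uv,loc,[.466,.208,0.]); print(q[:2],np.degrees(q[2]),np.round(f,1))
T=lambda l:R.from_euler('z',q[2]).apply(l)+[q[0],q[1],0]
for l in([.1,.017,.062],[.0655,.017,.062],[-.0695,.017,.062],[-.08,.017,.062]): print(np.round(T(l),4))
s=telemetry.get_obs(); Rt=rot(s['tool_rot'])
d=T([.10,.017,.22])-s['tool_pos']; print('tool shift cm',Rt.T@d*100)
Rg=R.from_euler('xyz',[180,0,180+np.degrees(q[2])],degrees=True).as_matrix()
print('rotvec',R.from_matrix(Rt.T@Rg).as_rotvec())
E
```

```text
[0.46669579 0.19588162] 1.4972884024161768 [ 0.1 -0.4  0.1 -1.   0.1  0.5 -0.2  0.8]
[0.5662 0.2155 0.062 ]
[0.5317 0.2146 0.062 ]
[0.3968 0.2111 0.062 ]
[0.3863 0.2108 0.062 ]
tool shift cm [-44.38908913 -23.7762179    1.65869698]
rotvec [ 4.57641181e-05  7.42272637e-05 -4.10854326e-01]
```

Call:
drive_tool:
  angular:
    - [0, 0, 0]
    - [0, 0, 0]
    - [0, 0, 0]
    - [0, 0, 0]
    - [0, 0, 0]
    - [0, 0, 0]
    - [0, 0, 0]
    - [0, 0, 0]
    - [0, 0, 0]
    - [0, 0, 0]
    - [0, 0, 0]
    - [0, 0, 0]
    - [0, 0, 0.145]
    - [0, 0, 0.145]
    - [0, 0, 0.145]
    - [0, 0, 0.145]
    - [0, 0, 0.145]
    - [0, 0, 0.145]
    - [0, 0, 0.145]
    - [0, 0, 0.145]
  delta_pos:
    - [-3.7, -1.98, 0.1]
    - [-3.7, -1.98, 0.1]
    - [-3.7, -1.98, 0.1]
    - [-3.7, -1.98, 0.1]
    - [-3.7, -1.98, 0.1]
    - [-3.7, -1.98, 0.1]
    - [-3.7, -1.98, 0.1]
    - [-3.7, -1.98, 0.1]
    - [-3.7, -1.98, 0.1]
    - [-3.7, -1.98, 0.1]
    - [-3.7, -1.98, 0.1]
    - [-3.7, -1.98, 0.1]
    - [0, 0, 0]
    - [0, 0, 0]
    - [0, 0, 0]
    - [0, 0, 0]
    - [0, 0, 0]
    - [0, 0, 0]
    - [0, 0, 0]
    - [0, 0, 0]
  gripper: [0, 0, 0, 0, 0, 0, 0, 0, 0, 0, 0, 0, 0, 0, 0, 0, 0, 0, 0, 0]

```text
time_s: 3.05
tool_pos: [0.5663, 0.2157, 0.2246]
tool_rot: [180.0, -0.0, 91.2]
force: [-0.5, -0.4, -1.3]
grip_width: 0.0004
grasp_force: 0.0
```

```bash
python3 - <<'E'
from blk import *
s=telemetry.get_obs();print(s['time_s'],s['tool_pos'],s['tool_rot'],s['grip_width'],s['force'])
p=eyes.read_camera('wrist'); save(p,'w1.png'); print(p['origin'],p['orientation'])
q=[.4667,.1959,np.radians(1.5)]
T=lambda l:R.from_euler('z',q[2]).apply(l)+[q[0],q[1],0]
loc=np.array([[.091,.038,.044],[.091,-.038,.044],[-.091,-.038,.044],[-.091,.038,.044],[.0655,.017,.062],[-.0695,.017,.062]])
print(np.round(proj(p,T(loc))))
E
```

```text
3.05 [0.56632486 0.21566894 0.22461755] [ 1.79995060e+02 -8.15565765e-03  9.11555772e+01] 0.00037067542322573934 [-0.47586918 -0.39440939 -1.26082196]
[0.56511482 0.28825009 0.37177594] [ 1.64536540e+02 -1.45597136e-02  1.13592263e+00]
[[250. 162.]
 [251. 222.]
 [107. 223.]
 [ 98. 163.]
 [228. 183.]
 [111. 184.]]
```

View pics/w1.png

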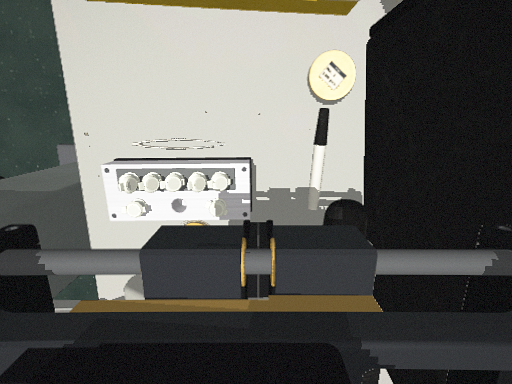

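The wrist view shows the block at x 103–251, y 160–220, with the open row at y≈182 and hinges to the right. The predicted right edge agrees, but the left one is a few pixels off, so I'll zoom in.

```bash
python3 - <<'E'
import cv2
a=cv2.imread('pics/w1.png')[150:235,90:265]; cv2.imwrite('pics/w1c.png',cv2.resize(a,None,fx=4.5,fy=4.5,interpolation=cv2.INTER_CUBIC))
E
```

```text
(no output)
```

View pics/w1c.png

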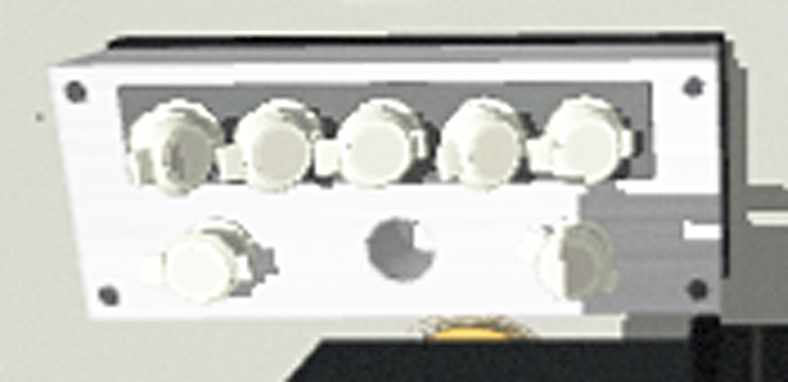

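```bash
python3 - <<'E'
from blk import *
p=eyes.read_camera('wrist')
uv=np.array([[722,60],[721,316],[90,318],[50,68]])/4.5+[90,150]
for k in (1,.97):
    loc=np.array([[.091,.038,.044/k],[.091,-.038,.044/k],[-.091,-.038,.044/k],[-.091,.038,.044/k]])*k
    q,f=fit(p,uv,loc,[.466,.196,0.]); print(k,q[:2],np.degrees(q[2]),np.round(f,1))
for u in ([653,84],[118,86],[126,182],[653,182]): print(np.round(atz(p,np.array(u)/4.5+[90,150],.044),4))
for u in ([640,140],): print(np.round(atz(p,np.array(u)/4.5+[90,150],.06),4))
E
```

```text
1 [0.46858199 0.19642975] 1.2413193203733957 [ 0.9 -0.9  2.   1.4 -1.   2.1 -1.8 -1.8]
0.97 [0.46856185 0.19677309] 1.138985920877397 [-1.3 -0.1 -0.3  0.4  0.9  0.8  0.6 -1.2]
[0.5391 0.2285 0.044 ]
[0.396  0.2258 0.044 ]
[0.3949 0.1992 0.044 ]
[0.5389 0.2013 0.044 ]
[0.5369 0.2167 0.06  ]
```

Call:
drive_tool:
  angular:
    - [0, 0, 0]
    - [0, 0, 0]
    - [0, 0, 0]
    - [0, 0, 0]
    - [0, 0, 0]
    - [0, 0, 0]
  delta_pos:
    - [0, 0, 3.0]
    - [0, 0, 4.0]
    - [0, 0, 4.0]
    - [0, 0, 2.5]
    - [0, 0, 0]
    - [0, 0, 0]
  gripper: [0, 0, 0, 0, 0, 0]

```text
time_s: 3.75
tool_pos: [0.5667, 0.2157, 0.0901]
tool_rot: [180.0, 0.0, 91.6]
force: [0.5, 0.7, 0.6]
grip_width: 0.0002
grasp_force: 0.0
```

Call:
drive_tool:
  angular:
    - [0, 0, 0]
    - [0, 0, 0]
    - [0, 0, 0]
  delta_pos:
    - [0, 0, 1.0]
    - [0, 0, 0.45]
    - [0, 0, 0]
  gripper: [0, 0, 0]

```text
time_s: 4.05
tool_pos: [0.5663, 0.2157, 0.0751]
tool_rot: [180.0, -0.0, 91.5]
force: [0.3, -0.4, 0.4]
grip_width: 0.0004
grasp_force: 0.0
```

```bash
python3 - <<'E'
from h import *
s=telemetry.get_obs();print(s['time_s'],s['tool_pos'],s['force'])
p=eyes.read_camera('scene'); cv2.imwrite('pics/s2.png',cv2.resize(p['pixels'][150:270,210:370,::-1],None,fx=4.5,fy=4.5,interpolation=cv2.INTER_CUBIC))
E
```

```text
4.05 [0.56631032 0.2156557  0.07512248] [ 0.34343638 -0.40230221  0.4150249 ]
```

View pics/s2.png

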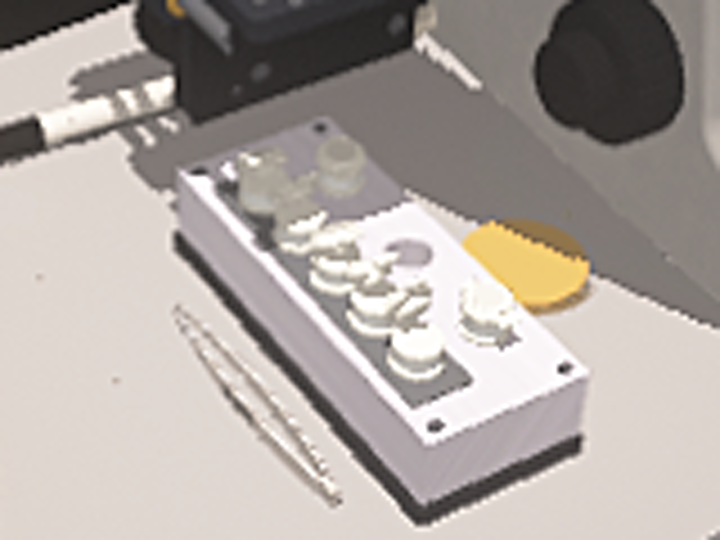

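```bash
python3 - <<'E'
from h import *
p=eyes.read_camera('scene'); s=telemetry.get_obs(); t=np.array(s['tool_pos'])
P=[t+[0,0,-.014],t+[-.015,.0095,-.014],t+[-.015,-.0095,-.014],t+[0,0,.056]]
print((proj(p,P)-[210,150])*4.5)
q=R.from_euler('z',1.3,degrees=True)
for z in(.044,.062): print((proj(p,q.apply([[.0655,.017,z],[.091,.038,z],[-.091,-.038,z]])+[.4677,.1963,0])-[210,150])*4.5)
E
```

```text
[[203.32297719 105.81607394]
 [200.44133408 132.44056403]
 [241.58721591 118.74071453]
 [203.73373884 -37.5912847 ]]
[[245.40970006 184.34937785]
 [169.12736151 166.11281717]
 [592.40602103 372.24205315]]
[[246.08945927 149.35490617]
 [168.79068001 131.2569526 ]
 [598.46917434 336.50385949]]
```

```bash
python3 - <<'E'
from h import *
p=eyes.read_camera('scene'); cv2.imwrite('pics/s3.png',cv2.resize(p['pixels'][20:200,130:370,::-1],None,fx=3.3,fy=3.3,interpolation=cv2.INTER_CUBIC))
E
```

```text
(no output)
```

View pics/s3.png

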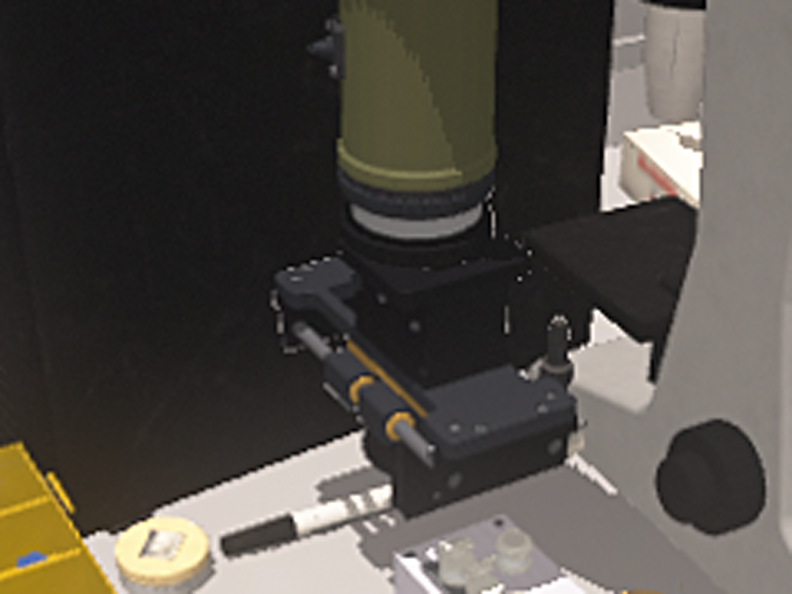

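Call:
drive_tool:
  angular:
    - [0, 0, 0]
    - [0, 0, 0]
    - [0, 0, 0]
    - [0, 0, 0]
    - [0, 0, 0]
    - [0, 0, 0]
    - [0, 0, 0]
    - [0, 0, 0]
    - [0, 0, 0]
    - [0, 0, 0]
  delta_pos:
    - [0, -0.4, 0]
    - [0, -0.5, 0]
    - [0, -0.5, 0]
    - [0, -0.5, 0]
    - [0, -0.5, 0]
    - [0, -0.5, 0]
    - [0, -0.5, 0]
    - [0, -0.5, 0]
    - [0, -0.5, 0]
    - [0, -0.5, 0]
  gripper: [0, 0, 0, 0, 0, 0, 0, 0, 0, 0]

```text
time_s: 5.2
tool_pos: [0.5175, 0.2144, 0.0755]
tool_rot: [179.9, -0.0, 91.5]
force: [1.0, 0.7, 2.5]
grip_width: 0.0004
grasp_force: 1.3
```

```bash
python3 - <<'E'
from h import *
s=telemetry.get_obs();print(s['time_s'],s['tool_pos'],s['force'])
p=eyes.read_camera('wrist'); cv2.imwrite('pics/w2.png',cv2.resize(p['pixels'][100:300,60:360,::-1],None,fx=2.6,fy=2.6,interpolation=cv2.INTER_CUBIC))
E
```

```text
5.2 [0.5174687  0.2144375  0.07552467] [0.96308869 0.66287447 2.47231789]
```

View pics/w2.png

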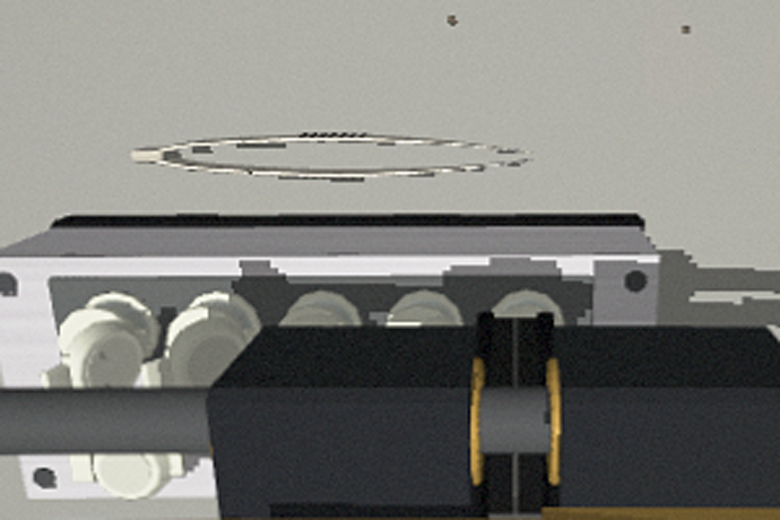

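The wrist view shows the fingers over cap1 at (515,400), contact light at about 2.5 N upward, and the block unmoved. I'll continue the stroke.

Call:
drive_tool:
  angular:
    - [0, 0, 0]
    - [0, 0, 0]
    - [0, 0, 0]
    - [0, 0, 0]
    - [0, 0, 0]
    - [0, 0, 0]
    - [0, 0, 0]
    - [0, 0, 0]
    - [0, 0, 0]
    - [0, 0, 0]
    - [0, 0, 0]
    - [0, 0, 0]
  delta_pos:
    - [0, -0.5, 0.03]
    - [0, -0.5, 0]
    - [0, -0.5, 0]
    - [0, -0.5, 0]
    - [0, -0.5, 0]
    - [0, -0.5, 0]
    - [0, -0.5, 0]
    - [0, -0.5, 0]
    - [0, -0.5, 0]
    - [0, -0.5, 0]
    - [0, -0.5, 0]
    - [0, -0.5, 0]
  gripper: [0, 0, 0, 0, 0, 0, 0, 0, 0, 0, 0, 0]

```text
time_s: 6.45
tool_pos: [0.4578, 0.2128, 0.075]
tool_rot: [179.9, -0.0, 91.5]
force: [6.6, 0.0, 4.1]
grip_width: 0.0002
grasp_force: 3.3
```

Call:
drive_tool:
  angular:
    - [0, 0, 0]
    - [0, 0, 0]
    - [0, 0, 0]
    - [0, 0, 0]
    - [0, 0, 0]
    - [0, 0, 0]
    - [0, 0, 0]
    - [0, 0, 0]
    - [0, 0, 0]
    - [0, 0, 0]
    - [0, 0, 0]
    - [0, 0, 0]
  delta_pos:
    - [0, -0.5, 0]
    - [0, -0.5, 0]
    - [0, -0.5, 0]
    - [0, -0.5, 0]
    - [0, -0.5, 0]
    - [0, -0.5, 0]
    - [0, -0.5, 0]
    - [0, -0.5, 0]
    - [0, -0.5, 0]
    - [0, -0.5, 0]
    - [0, -0.5, 0]
    - [0, -0.4, 0]
  gripper: [0, 0, 0, 0, 0, 0, 0, 0, 0, 0, 0, 0]

```text
time_s: 7.65
tool_pos: [0.3977, 0.2112, 0.0746]
tool_rot: [-180.0, 0.0, 91.5]
force: [2.4, -0.1, 3.9]
grip_width: 0.0004
grasp_force: 1.5
```

```bash
python3 - <<'E'
from h import *
s=telemetry.get_obs();print(s['time_s'],s['tool_pos'],s['force'])
p=eyes.read_camera('wrist'); cv2.imwrite('pics/w3.png',cv2.resize(p['pixels'][100:300,160:460,::-1],None,fx=2.6,fy=2.6,interpolation=cv2.INTER_CUBIC))
E
```

```text
7.65 [0.39774685 0.21118004 0.07464117] [ 2.36500455 -0.06766837  3.93176634]
```

View pics/w3.png

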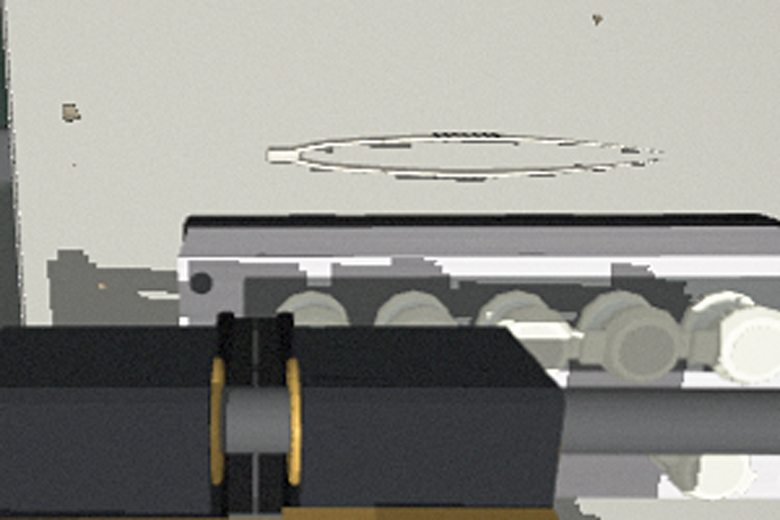

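```bash
python3 - <<'E'
from h import *
p=eyes.read_camera('wrist'); q=R.from_euler('z',1.3,degrees=True)
def c(a,x,r): # cap disc centre/lip at angle a
    return [x+.0115-r*np.cos(a),.017,.060+r*np.sin(a)]
for x in(.054,.027,0): print([np.round((proj(p,q.apply([c(a,x,r)])+[.4677,.1963,0])[0]-[160,100])*2.6) for a in(0,.15,.5,1) for r in(.0115,.027)])
print([np.round((proj(p,q.apply([l])+[.4677,.1963,0])[0]-[160,100])*2.6) for l in([-.091,.038,.044],[-.05,-.017,.06],[.05,-.017,.06])])
E
```

```text
[array([766., 354.]), array([701., 353.]), array([772., 357.]), array([713., 360.]), array([788., 363.]), array([751., 377.]), array([819., 371.]), array([826., 398.])]
[array([654., 353.]), array([590., 352.]), array([658., 356.]), array([598., 359.]), array([672., 363.]), array([630., 376.]), array([700., 370.]), array([697., 397.])]
[array([542., 352.]), array([479., 352.]), array([545., 355.]), array([485., 359.]), array([557., 362.]), array([510., 375.]), array([581., 370.]), array([569., 396.])]
[array([175., 250.]), array([333., 473.]), array([725., 476.])]
```

Call:
drive_tool:
  angular:
    - [0, 0, 0]
    - [0, 0, 0]
    - [0, 0, 0]
    - [0, 0, 0]
    - [0, 0, 0]
    - [0, 0, 0]
    - [0, 0, 0]
    - [0, 0, 0]
  delta_pos:
    - [0, -0.5, 0]
    - [0, -0.4, 0]
    - [0, 0, 0]
    - [0, 0, -0.5]
    - [0, 0, -1.0]
    - [0, 0, -1.5]
    - [0, 0, 0]
    - [0, 0, 0]
  gripper: [0, 0, 0, 0, 0, 0, 0, 0]

```text
time_s: 8.55
tool_pos: [0.3897, 0.2112, 0.1052]
tool_rot: [180.0, -0.0, 91.5]
force: [-0.1, -0.6, 0.2]
grip_width: 0.0003
grasp_force: 0.0
```

```bash
python3 - <<'E'
from h import *
s=telemetry.get_obs();print(s['time_s'],s['tool_pos'],s['force'])
p=eyes.read_camera('top'); a=cv2.resize(p['pixels'][185:295,245:320,::-1],None,fx=5,fy=5,interpolation=cv2.INTER_CUBIC)
w=eyes.read_camera('scene'); b=cv2.resize(w['pixels'][150:270,240:335,::-1],None,fx=4.2,fy=4.58,interpolation=cv2.INTER_CUBIC)
cv2.imwrite('pics/s4.png',np.hstack([a,b[:550] if b.shape[0]>=550 else cv2.copyMakeBorder(b,0,550-b.shape[0],0,0,0)]))
E
```

```text
8.55 [0.38968874 0.21118301 0.10516032] [-0.13178987 -0.59205833  0.16334397]
```

View pics/s4.png

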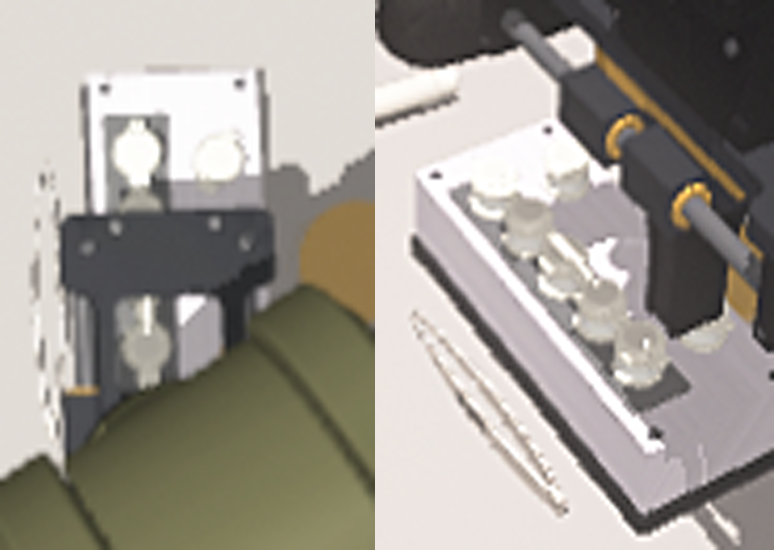

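All five caps look flat on their tubes in the scene part of the view, with the hand 3 cm above. I'll move clear and take one last look.

Call:
drive_tool:
  angular:
    - [0, 0, 0]
    - [0, 0, 0]
    - [0, 0, 0]
    - [0, 0, 0]
    - [0, 0, 0]
    - [0, 0, 0]
    - [0, 0, 0]
    - [0, 0, 0]
    - [0, 0, 0]
  delta_pos:
    - [0, 0, -3]
    - [0, 0, -4]
    - [0, 0, -4]
    - [4, 0, 0]
    - [4, 0, 0]
    - [4, 0, 0]
    - [4, 0, 0]
    - [0, 0, 0]
    - [0, 0, 0]
  gripper: [0, 0, 0, 0, 0, 0, 0, 0, 0]

```text
time_s: 9.55
tool_pos: [0.3846, 0.3711, 0.2135]
tool_rot: [-179.9, 0.1, 91.6]
force: [0.1, -0.9, -0.4]
grip_width: 0.0005
grasp_force: 0.0
```

```bash
python3 - <<'E'
from h import *
s=telemetry.get_obs();print(s['time_s'],s['tool_pos'],s['force'])
p=eyes.read_camera('top'); a=cv2.resize(p['pixels'][185:295,245:320,::-1],None,fx=5,fy=5,interpolation=cv2.INTER_CUBIC)
w=eyes.read_camera('scene'); b=cv2.resize(w['pixels'][160:270,250:335,::-1],None,fx=5,fy=5,interpolation=cv2.INTER_CUBIC)
cv2.imwrite('pics/s5.png',np.hstack([a,b]))
E
```

```text
9.55 [0.38464873 0.37109537 0.21347187] [ 0.06519161 -0.90891656 -0.40108592]
```

View pics/s5.png

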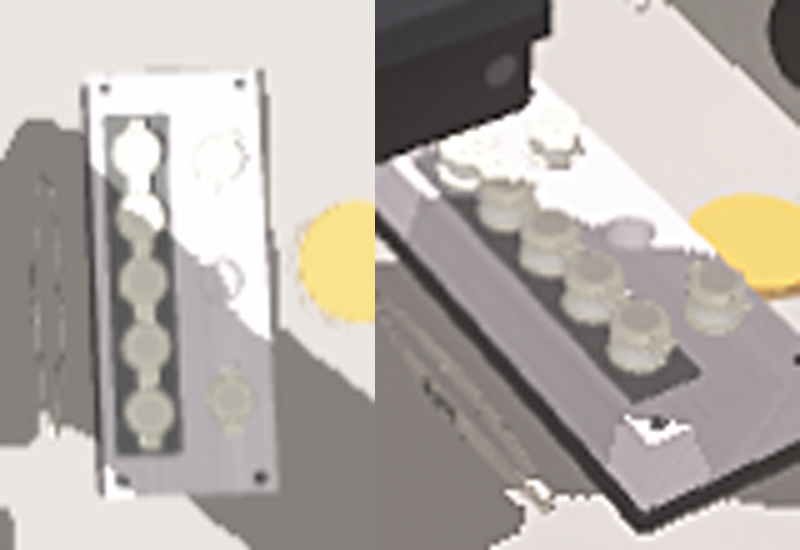

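All five caps lie flat in both views, and the block and spare tubes are in place.

```bash
python3 -c "
from cell import env; print(env.sign_off())"
```

```text
the job is handed in; nothing more can be done
None
```

All five caps look shut in the final top and scene views, closed in one light stroke (measured forces up to about 8 N), with the block and spare tubes in place and the hand clear; I handed the job in at about 9.7 s, and sign-off gave no verdict.

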